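# Click the drill's speed dial to the green mark and start it

### The job

Turn the big knurled speed dial on the drill's control console clockwise with a fingertip, click by click, until it has clicked in at the green mark; then press the green start button all the way down and let it spring back. Do not press the green button before the dial is at the green mark, never press the red stop button, and leave the loose things on the bench where they stand. Nothing is to be gripped or lifted: only fingertips touch.

Things in the scene. Friction and masses are not known exactly. Their poses are not given: they have to be found in the camera images.
- console: Fixed dark-blue console, 130 x 130 x 50 mm high. Origin at the centre of its underside, below the dial's upright axis. Four 9 mm dots on its top, 55.5 mm from the dial's axis: green along the console's own +x (away from the robot), white ones 0.6 and 1.2 rad anticlockwise of it seen from above, red 0.6 rad clockwise of it.
- dial_top (a point): Centre of the flat top face of the dial, 74 mm above the bench; x along its pointer. Black disc, 96 mm diameter (too wide to grip), 18 mm high, knurled steel rim, white pointer line. It floats on a spring: sinks from 3 N, bottoms after 4 mm at 11 N. To turn it, press a fingertip 3 mm down on the top face about 32 mm off the axis (friction about 0.5) and move it round the axis.
- speed_dial (a joint): Dial angle in rad, growing clockwise seen from above. Clicks: 0 = pointer at the first white dot, 0.6 = second white dot, 1.2 = green, 1.8 = red; stops at -0.12 and 1.92. Starts at one of the white clicks. Turning past a click takes up to 0.055 N m; let go, the dial is drawn into the nearest click. An overshoot may be turned back.
- green_mark (a point): The green dot on the console's top, 55.5 mm from the dial's axis, 51 mm above the bench.
- start_button_top (a point): Centre of the top face of the round green start button, 62 mm above the bench, 32 mm in diameter. It stands in a black housing on a fixed grey station 80 x 80 mm and 40 mm high, separate from the console, to the robot's left or right of it.
- start_button (a joint): Travel of the green button in m: 0 = up, 0.006 = fully down; springs back. Fully down takes 5 N.
- stop_button_top (a point): Centre of the top face of the round red stop button, 62 mm above the bench, 32 mm in diameter, in a black housing on a fixed white station 80 x 80 mm and 40 mm high. It stands on the other side of the console from the green one.
- stop_button (a joint): Travel of the red button in m: 0 = up, 0.006 = fully down. Must not be pressed.
- oil_bottle: Loose white bottle with a red cap, 52 mm in diameter, 140 mm high, beyond the console. Origin at the centre of its underside.
- steel_bar: Loose steel bar 110 x 30 x 30 mm lying on the bench beyond the console. Origin at the centre of its underside, x along its length.
- screwdriver: Loose screwdriver lying on the bench, left of the button stations. x along its length.
- parts_cup: Loose blue plastic cup, 70 mm in diameter, 80 mm high, right of the button stations. Origin at the centre of its underside.

How it is judged (in metres and radians):
On the way, in this order (a step that is already met when the one before it is completed fails the run):
1. the dial rests in the green click (value of joint speed_dial between 1.1 and 1.3 rad and velocity of joint speed_dial between -0.2 and 0.2 rad/s), for 0.2 s.
2. the green start button is fully down (value of joint start_button above 0.0045 m), for 0.04 s.
At the end, for the whole second after the job is handed in: The dial rests in the green click (1.2 rad within 0.08), both buttons are up again after the green one was pressed at least 4.5 mm down, and the loose things stand within 20 mm of where they were, at rest (value of joint speed_dial between 1.12 and 1.28 rad and velocity of joint speed_dial between -0.05 and 0.05 rad/s and value of joint each of start_button, stop_button below 0.0015 m and distance of each of oil_bottle, steel_bar, screwdriver, parts_cup from where it was at the start of the episode below 0.02 m and linear speed of each of oil_bottle, steel_bar, screwdriver, parts_cup below 0.02 m/s); the robot touches nothing.
It fails at once if the green button was pressed while the dial was not at the green mark (value of joint start_button above 0.003 m and not (value of joint speed_dial between 1.05 and 1.35 rad)).
It fails at once if the red stop button was pressed (value of joint stop_button above 0.003 m).
It fails at once if a loose thing was moved or lifted (distance of any of oil_bottle, steel_bar, screwdriver, parts_cup from where it was at the start of the episode above 0.03 m or height (world z) of any of oil_bottle, steel_bar, screwdriver, parts_cup above 0.03 m).
It also fails if it takes over 45 s, if anything falls off the work surface, if the arm or the gripper's body presses on something with over 40 N, if the wrist force passes 120 N, or if a joint passes its speed limit or range.

### The arm

A 6-joint arm with a two-finger parallel gripper is mounted at the origin on the work surface. World frame = base frame: x ahead of the robot, y to its left, z up, the work surface at z = 0. Lengths are in mm, angles in rad, forces in N, time in s.
With the tool pointing down it reaches from about 350 to 975 mm from the base axis. Payload 7.1 kg.
Tool frame: the origin (TCP) lies midway between the tips of the shut fingers; the grasp point (between the pads) lies 19 mm behind it; z points along the fingers, y is the line along which they close (so a half turn about z gives the same grasp; the last joint's range is limited). The gripper opens to 88 mm and grips with 3 to 60 N. Pads are 20 mm wide; open, the fingers measure 115 mm over their backs; the gripper's body (75 mm by 178 mm) begins 61 mm behind the grasp point.
Start: joints at [1.09, 0.423, 1.63, -0, 1.089, -0.019], TCP at [278.443, 559.531, 222.675] pointing down, gripper open.
Joint ranges: [-3, 3], [-0.9, 2.11], [0.09, 2.58], [-1.31, 4.45], [0.11, 2.69], [-2.54, 2.54]. Speed limits (rad/s): [2.39, 2.39, 3.01, 3.14, 3.14, 3.14].

### API

Orientations are given as a rotation vector (axis times angle).
In Python, from workcell import ctrl gives the robot as it stands. The module is installed in compiled form; this text tells all that it offers.
- The arm moves only by the tool servo_tool, never from a script. Its argument "increments" is a list of rows, each a list of 7 numbers: the shift along the world's x, y, z in cm, then the turn, a rotation vector about the world's x, y, z in degrees, then the opening, from -1 (shut) to 1 (fully open). A call has 1 to 20 rows; each row is the pose to reach, as a shift and turn from the pose commanded when the call began; what a row does not reach only later rows make up. A row lasts 1/12 s, in which the tool goes at most 41.7 mm and 7.16 degrees, less where a joint would pass 70% of its speed; a pose out of reach is approached as far as the arm can. A call with a gripper value outside its range is refused whole. The fingers move at their own pace and stop on an object; the grip force is fixed at half the most. Time passes only in rows, so rows that repeat a pose let the fingers close. It gives the time, the measured TCP pose, the force, the opening and the grip force at its end, in the units of the state.
- ctrl.get_obs(): the state, without advancing time (a new reading comes with each control period).
- ctrl.get_image(name): name is "scene" or "top"; returns a dict with "image" (420x560x3 uint8, red, green, blue), "fx", "fy", "cx", "cy" (pixels), "extrinsics" (4x4, takes a point from camera to world coordinates). Camera axes: x right, y up, looking along -z (the intrinsics and any distortion apply to the point x, -y, -z); pixel columns grow to the right and rows downward; lengths in mm; the calibration is good to about 2 mm. A picture is of the moment at which its call begins. There is no depth.
- ctrl.close_job(): hands the job in; it is judged then, once.
The state is a dict: "t": time; "qpos": joint angles; "qvel": joint speeds; "joint_torque": joint torques, N m; "ee_pos": TCP position; "orientation": TCP orientation; "ft_force": force on the tool from outside, world axes, zero at the start; "moment": the same for the moment, N m; "width": finger opening in mm; "grasp_force": force on a finger pad.
Only numpy, scipy, OpenCV 4.12 (cv2) and the standard library are available. Lean on these libraries where they do the work, as an engineer would, in place of code of your own. Each camera call takes 0.05 s, during which the arm holds its last target. There are 200 camera calls.

## Working session

There is one attempt and no reset: what is moved stays moved. The work goes in short steps, Python scripts to look and compute and a tool call to move; the robot and the scene stay as the last step left them, time stands still between calls to the robot, and variables do not carry over. Pictures are saved under pics/ and viewed, at most 10 in all, crops included, and the job is handed in when it is done.

Besides the shell and the picture viewer there is one more tool, called after ">>>" as name(argument=value, ...) on one line, values as JSON. servo_tool: Moves the arm, as the interface text tells. Its arguments: {"type":"object","properties":{"increments":{"type":"array","items":{"type":"array","items":{"type":"number"}}}},"required":["increments"]}

```bash
mkdir -p pics
cat > h.py <<'E'
import numpy as np, cv2
from workcell import ctrl
def get(n,f=None):
    d=ctrl.get_image(n)
    if f: cv2.imwrite('pics/'+f,d['image'][:,:,::-1])
    return d
def ray(d,u,v,z):
    E=np.array(d['extrinsics']); r=E[:3,:3]@np.array([(u-d['cx'])/d['fx'],-(v-d['cy'])/d['fy'],-1]); o=E[:3,3]
    return o+r*(z-o[2])/r[2]
E
python3 - <<'E'
from h import *
for n in('top','scene'):
    d=get(n,n+'0.png'); print(n,d['fx'],d['cx'],d['cy'],np.round(d['extrinsics'],3).tolist(),[k for k in d])
print(ctrl.get_obs())
E
```

```text
top 486.29286842233444 276.4664186923152 210.24559256596592 [[0.03, 0.986, -0.162, 408.409], [-1.0, 0.029, -0.007, -14.639], [-0.002, 0.162, 0.987, 1224.791], [0.0, 0.0, 0.0, 1.0]] ['image', 'fx', 'fy', 'cx', 'cy', 'extrinsics']
scene 431.6457653035834 274.5222949002427 205.64252739050383 [[-0.567, -0.539, 0.623, 1271.96], [0.824, -0.382, 0.419, 464.143], [0.013, 0.751, 0.66, 794.582], [0.0, 0.0, 0.0, 1.0]] ['image', 'fx', 'fy', 'cx', 'cy', 'extrinsics']
{'t': 0.1, 'qpos': array([ 1.08999121e+00,  4.23808739e-01,  1.63059418e+00, -1.27718860e-05,
        1.08859805e+00, -1.90068285e-02]), 'qvel': array([ 5.85205235e-04, -2.34140936e-04, -2.55571852e-03,  9.55851714e-04,
       -1.88792603e-05, -8.28509214e-04]), 'joint_torque': array([-6.58005456e-05, -5.45609093e+01, -2.74327219e+01,  6.44367887e-02,
        1.87160930e-02, -5.21100560e-06]), 'ee_pos': array([278.22763777, 559.09902973, 221.95937864]), 'orientation': array([-7.18876146e-01, -3.05789101e+00,  2.14762789e-03]), 'ft_force': array([-0.18764622,  0.17790297, -0.44579235]), 'moment': array([-0.01343224,  0.0122329 ,  0.01836409]), 'grasp_force': 0.0, 'width': 87.50153576430097}
```

View pics/top0.png

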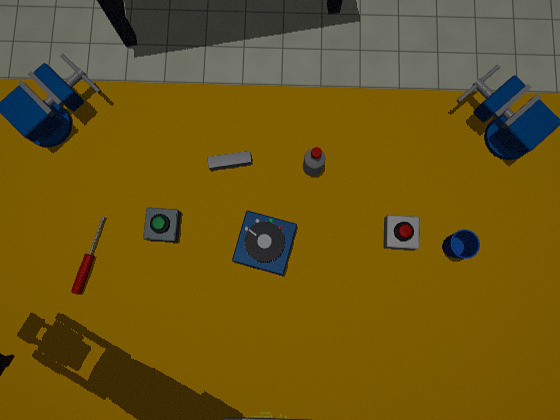

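View pics/scene0.png

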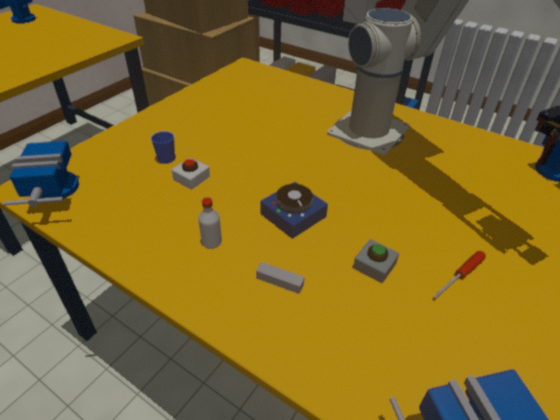

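The top view shows the green station at about (160,224), the dial at (264,241) with its pointer toward the upper left, the green dot near (270,220), and the red stop at (404,231). The scene view shows the same layout.

```bash
cat > m.py <<'E'
from h import *
def blobs(d,lo,hi,box,amin=3):
    x0,y0,x1,y1=box; hsv=cv2.cvtColor(d['image'],cv2.COLOR_RGB2HSV)[y0:y1,x0:x1]
    m=cv2.inRange(hsv,lo,hi); n,l,s,c=cv2.connectedComponentsWithStats(m)
    return [(int(s[i,4]),c[i]+[x0,y0]) for i in range(1,n) if s[i,4]>=amin]
E
python3 - <<'E'
from m import *
d=get('top')
G=((40,80,40),(85,255,255)); R=((0,120,60),(6,255,255)); B=((100,120,30),(125,255,255)); W=((0,0,150),(179,70,255))
for nm,c,box,z in(('greenbtn',G,(140,200,185,245),62),('redbtn',R,(385,210,425,255),62),('gdot',G,(230,205,300,280),51),('rdot',R,(230,205,300,280),51),('console',B,(225,205,305,280),50),('white51',W,(230,205,300,280),51)):
    for a,p in blobs(d,*c,box): print(nm,a,p.round(1),ray(d,*p,z).round(1))
im=d['image'][200:285,225:310,::-1]; cv2.imwrite('pics/c0.png',cv2.resize(im,None,fx=7,fy=7,interpolation=cv2.INTER_CUBIC))
s=get('scene'); cv2.imwrite('pics/c1.png',cv2.resize(s['image'][170:245,250:340,::-1],None,fx=7,fy=7,interpolation=cv2.INTER_CUBIC))
for nm,c,box,z in(('greenbtn',G,(350,240,405,275),62),('gdot',G,(255,175,335,240),51),('rdot',R,(255,175,335,240),51),('w',W,(255,175,335,240),51)):
    for a,p in blobs(s,*c,box): print('S',nm,a,p.round(1),ray(s,*p,z).round(1))
E
```

```text
greenbtn 132 [157.9 222.3] [561.7 279.1  62. ]
redbtn 106 [404.7 230.7] [ 558.8 -315.8   62. ]
gdot 14 [270.5 220.3] [576.2   7.8  51. ]
rdot 6 [281.7 226.8] [561.  -19.9  51. ]
console 1410 [264.4 244.2] [517.4  20.8  50. ]
S greenbtn 120 [378.4 249.2] [567.  282.1  62. ]
S gdot 13 [278.4 210.4] [579.6  11.   51. ]
```

View pics/c0.png

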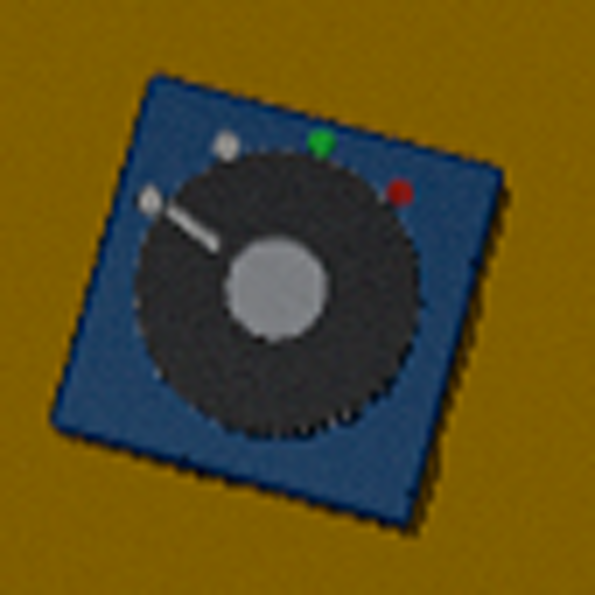

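View pics/c1.png

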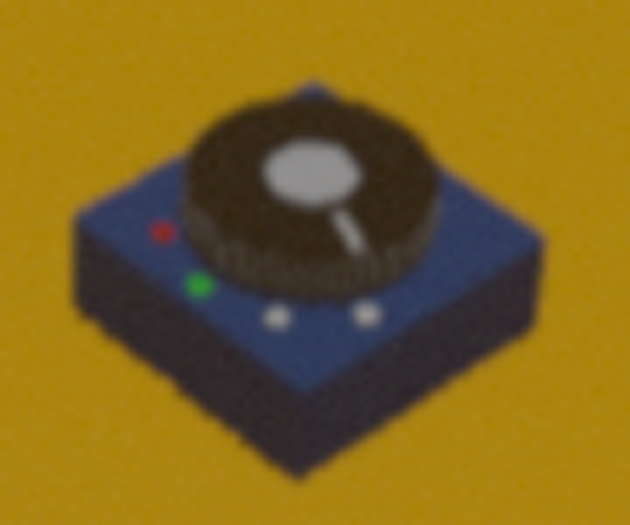

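Top crop: the pointer is at the first white dot (crop ~(190,228)), so the joint is at 0. The silver hub centre is at crop (276,288), the green dot at (321,143). The scene crop agrees, with its hub at (312,173). I need +1.2 rad clockwise.

Run:
```python
from m import *
t=get('top'); s=get('scene')
def cb(d,x0,y0,pts,z): return [ray(d,x/7+x0-.43,y/7+y0-.43,z) for x,y in pts]
T=cb(t,225,200,[(276,288)],74)+cb(t,225,200,[(150,200),(227,146),(321,143),(399,193)],51)
S=cb(s,250,170,[(312,173)],74)+cb(s,250,170,[(367,315),(278,317),(200,286),(163,232)],51)
for n,P in(('T',T),('S',S),('avg',(np.array(T)+S)/2)):
    print(n,np.round(P,1)[:,:2].tolist(),[np.linalg.norm((p-P[0])[:2]).round(1) for p in P[1:]],[np.arctan2(*(p-P[0])[1::-1]).round(3) for p in P[1:]])
    A=np.array(P)[1:,:2]; sol=np.linalg.lstsq(np.c_[2*A,np.ones(4)],(A**2).sum(1),rcond=None)[0]; print(sol[:2],np.sqrt(sol[2]+sol[:2]@sol[:2]))
from scipy.spatial.transform import Rotation as R
print(R.from_rotvec(ctrl.get_obs()['orientation']).as_matrix().round(3))
```

```text
T [[523.5, 21.2], [555.2, 66.7], [574.9, 40.6], [576.9, 8.0], [560.2, -19.7]] [np.float64(55.4), np.float64(54.9), np.float64(55.0), np.float64(54.9)] [np.float64(0.963), np.float64(0.362), np.float64(-0.243), np.float64(-0.84)]
[522.9419948  21.4322642] 55.543859140447125
S [[525.3, 23.2], [558.0, 69.1], [577.7, 43.2], [580.1, 10.5], [563.1, -17.8]] [np.float64(56.3), np.float64(56.0), np.float64(56.3), np.float64(55.8)] [np.float64(0.951), np.float64(0.364), np.float64(-0.228), np.float64(-0.827)]
[525.59612864  23.48955526] 55.865071032017525
avg [[524.4, 22.2], [556.6, 67.9], [576.3, 41.9], [578.5, 9.2], [561.6, -18.8]] [np.float64(55.9), np.float64(55.5), np.float64(55.7), np.float64(55.4)] [np.float64(0.957), np.float64(0.363), np.float64(-0.235), np.float64(-0.833)]
[524.26581379  22.4607674 ] 55.70669360488339
[[-0.895  0.446 -0.   ]
 [ 0.446  0.895 -0.   ]
 [ 0.    -0.001 -1.   ]]
```

The dial axis is at (524.3, 22.3), with the dots at radius 55.5 mm and 0.6 rad apart, as specified. The green button is at about (564, 280.5). I'll start contact at angle 153.5°, (495.7, 36.6), which matches the tool's present yaw. Then I'll sweep clockwise, turning the tool along with the arc.

>>> servo_tool(increments=[[1.4,-3.3,0,0,0,0,-1],[2.7,-6.6,0,0,0,0,-1],[4.1,-9.8,0,0,0,0,-1],[5.4,-13.1,0,0,0,0,-1],[6.8,-16.3,0,0,0,0,-1],[8.1,-19.6,0,0,0,0,-1],[9.5,-22.9,0,0,0,0,-1],[10.9,-26.1,0,0,0,0,-1],[12.2,-29.4,0,0,0,0,-1],[13.6,-32.7,0,0,0,0,-1],[14.9,-35.9,-1,0,0,0,-1],[16.3,-39.2,-3,0,0,0,-1],[17.7,-42.5,-5,0,0,0,-1],[19,-45.7,-7,0,0,0,-1],[20.4,-49,-9,0,0,0,-1],[21.73,-52.3,-10.5,0,0,0,-1],[21.73,-52.3,-11.3,0,0,0,-1],[21.73,-52.3,-11.3,0,0,0,-1],[21.73,-52.3,-11.3,0,0,0,-1]])

```text
t: 1.88
ee_pos: [495.2, 36.6, 109.4]
orientation: [-0.72, -3.056, 0.0]
ft_force: [-0.3, 0.1, 0.5]
width: 0.2
grasp_force: 0.0
```

Run:
```python
from m import *
t=get('top'); a=cv2.resize(t['image'][190:290,215:315,::-1],None,fx=4,fy=4,interpolation=cv2.INTER_CUBIC)
s=get('scene'); b=cv2.resize(s['image'][140:240,245:345,::-1],None,fx=4,fy=4,interpolation=cv2.INTER_CUBIC)
cv2.imwrite('pics/d0.png',np.hstack([a,b]))
o=ctrl.get_obs(); print(o['t'],o['ee_pos'],o['orientation'],o['ft_force'],o['width'],o['qpos'])
```

```text
1.9833 [495.71673679  37.47897925 110.29708533] [7.16985960e-01 3.05810159e+00 4.49091018e-04] [-0.00690361 -0.07741016 -0.11063696] 0.518295480527301 [ 5.14492007e-02  4.10483809e-01  1.98535174e+00  1.73397771e-04
  7.45134837e-01 -1.05888447e+00]
```

View pics/d0.png

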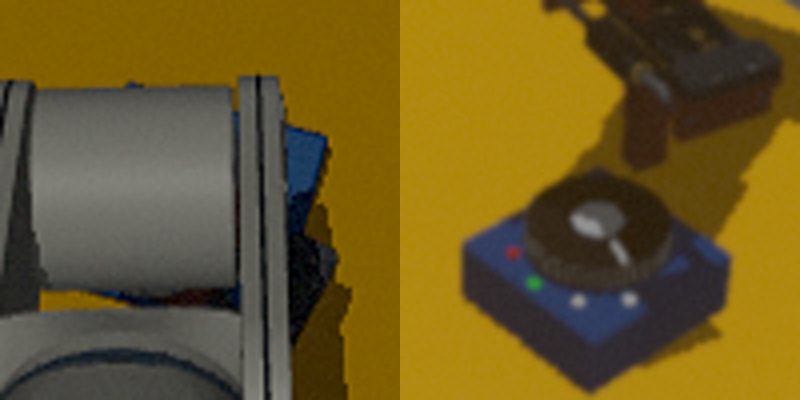

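The top view is blocked by the arm. The scene view shows the shut fingertips, at about (640,165), above the near side of the dial, with the pointer still at the first white dot. Now I'll press down.

>>> servo_tool(increments=[[0,0,-1.2,0,0,0,-1],[0,0,-2.2,0,0,0,-1],[0,0,-3,0,0,0,-1],[0,0,-3.4,0,0,0,-1],[0,0,-3.6,0,0,0,-1],[0,0,-3.75,0,0,0,-1],[0,0,-3.85,0,0,0,-1],[0,0,-3.85,0,0,0,-1]])

```text
t: 2.65
ee_pos: [495.1, 37.0, 71.5]
orientation: [-0.719, -3.057, -0.0]
ft_force: [-4.6, 3.5, 8.0]
width: 0.4
grasp_force: 4.2
```

Run:
```python
from h import *
for i in range(3):
    get('scene'); o=ctrl.get_obs(); print(o['t'],o['ee_pos'],o['ft_force'],o['moment'],o['grasp_force'],o['width'])
```

```text
2.7 [495.04789067  37.01555905  71.57630288] [-4.04448772  3.55008153  7.53510839] [0.58917125 0.69566443 0.0008005 ] 4.057210134342313 0.28275828806422476
2.75 [495.05159034  36.9997968   71.6259946 ] [-4.04192417  2.48897057  7.59964813] [0.58005463 0.78495621 0.00287939] 3.976814628113061 0.2720216258027895
2.8 [495.07063668  36.99196065  71.67200613] [-4.65675918  4.45133694  8.06397378] [0.56474255 0.71239283 0.03431733] 3.968344882596284 0.5442069615802435
```

>>> servo_tool(increments=[[0.01,0.25,-0.02,0,0,-4,-1],[0.14,0.45,-0.04,0,0,-8,-1],[0.27,0.63,-0.05,0,0,-12,-1],[0.42,0.81,-0.05,0,0,-16,-1],[0.58,0.97,-0.05,0,0,-20,-1],[0.76,1.12,-0.05,0,0,-24,-1],[0.94,1.26,-0.05,0,0,-28,-1],[1.13,1.39,-0.05,0,0,-32,-1],[1.33,1.5,-0.05,0,0,-36,-1],[1.54,1.6,-0.05,0,0,-40,-1],[1.54,1.6,-0.05,0,0,-40,-1]])

```text
t: 3.72
ee_pos: [512.2, 52.6, 71.7]
orientation: [1.725, 2.624, 0.001]
ft_force: [-1.6, -2.2, 7.8]
width: 0.3
grasp_force: 3.8
```

Run:
```python
from h import *
s=get('scene'); b=cv2.resize(s['image'][140:240,245:345,::-1],None,fx=5,fy=5,interpolation=cv2.INTER_CUBIC)
cv2.imwrite('pics/d1.png',b)
o=ctrl.get_obs(); print(o['t'],o['ee_pos'],o['ft_force'])
```

```text
3.7667 [512.095402    52.50552265  71.66144564] [-0.6937817  -1.20648744  7.67358898]
```

View pics/d1.png

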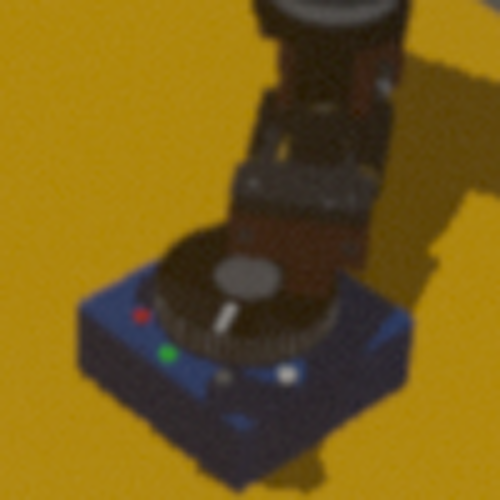

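Scene view: hub at (247,278) and pointer at (226,318), which puts it just past the second white dot at about 0.7 rad. There's no slip, so I'll go on to a total of 69°, check, then lift.

>>> servo_tool(increments=[[0.21,0.09,0,0,0,-4,-1],[0.43,0.15,0,0,0,-8,-1],[0.66,0.21,0,0,0,-12,-1],[0.89,0.25,0,0,0,-16,-1],[1.12,0.27,0,0,0,-20,-1],[1.35,0.27,0,0,0,-24,-1],[1.63,0.26,0,0,0,-29,-1],[1.63,0.26,0,0,0,-29,-1],[1.63,0.26,0,0,0,-29,-1]])

```text
t: 4.52
ee_pos: [528.5, 54.8, 71.7]
orientation: [2.324, 2.112, 0.002]
ft_force: [0.1, -4.3, 8.2]
width: 0.8
grasp_force: 3.7
```

Run:
```python
from h import *
s=get('scene'); b=cv2.resize(s['image'][140:240,245:345,::-1],None,fx=5,fy=5,interpolation=cv2.INTER_CUBIC)
cv2.imwrite('pics/d2.png',b)
o=ctrl.get_obs(); print(o['t'],o['ee_pos'],o['ft_force'])
```

```text
4.5667 [528.55884087  54.77034785  71.74902631] [-0.51342741 -2.48776198  7.91373783]
```

View pics/d2.png

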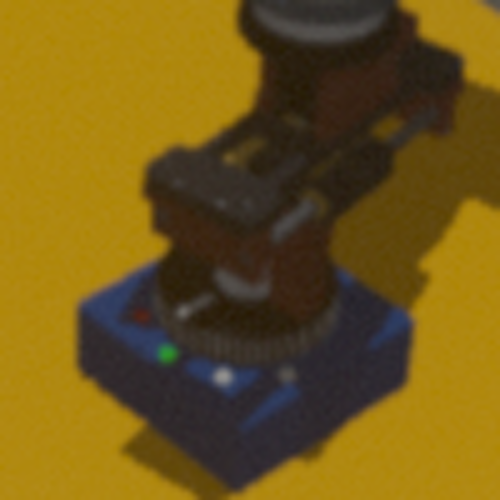

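Scene view: the pointer's outer end is at (182,313), pointing between green (168,354) and red (140,315). I'll calculate the angle.

Run:
```python
from h import *
s=get('scene')
C=np.array([525.4,23.3])
for p in [(182,313),(214,298),(198,306)]:
    q=ray(s,245+p[0]/5-.4,140+p[1]/5-.4,72)[:2]-C; print(q, 'dial',0.957-np.arctan2(q[1],q[0]))
q=ray(s,245+226/5-.4,140+318/5-.4,72)[:2]-C; print('d1',0.957-np.arctan2(q[1],q[0]))
```

```text
[ 43.98956643 -11.67071374] dial 1.216332008590834
[24.60350743 -4.7977816 ] dial 1.149587101138941
[34.66524472 -8.03042305] dial 1.1846409212271967
d1 0.7042999328956863
```

The dial reads 1.2 rad, at the green click. I'll lift and move over to hover above the green button.

>>> servo_tool(increments=[[0,0,0.5,0,0,0,-1],[0,0,1.5,0,0,0,-1],[0,0,3,0,0,0,-1],[0,0,4.5,0,0,0,-1],[0.4,2.5,5,0,0,0,-1],[0.9,5.5,5,0,0,0,-1],[1.4,8.5,5,0,0,0,-1],[1.9,11.5,5,0,0,0,-1],[2.3,14.5,5,0,0,0,-1],[2.8,17.5,5,0,0,0,-1],[3.3,20.5,5,0,0,0,-1],[3.7,22.5,4,0,0,0,-1],[3.7,22.5,2.5,0,0,0,-1],[3.7,22.5,2.5,0,0,0,-1]])

```text
t: 5.78
ee_pos: [563.0, 281.0, 94.0]
orientation: [-2.322, -2.115, 0.005]
ft_force: [-0.6, -0.9, -0.4]
width: 0.3
grasp_force: 0.0
```

Run:
```python
from h import *
t=get('top'); a=cv2.resize(t['image'][190:290,215:315,::-1],None,fx=4,fy=4,interpolation=cv2.INTER_CUBIC)
s=get('scene'); b=cv2.resize(s['image'][180:280,325:425,::-1],None,fx=4,fy=4,interpolation=cv2.INTER_CUBIC)
cv2.imwrite('pics/e0.png',np.hstack([a,b]))
o=ctrl.get_obs(); print(o['t'],o['ee_pos'],o['ft_force'])
```

```text
5.8833 [563.71130602 279.88344207  95.63437969] [ 0.95725256 -0.44870803  1.00139065]
```

View pics/e0.png

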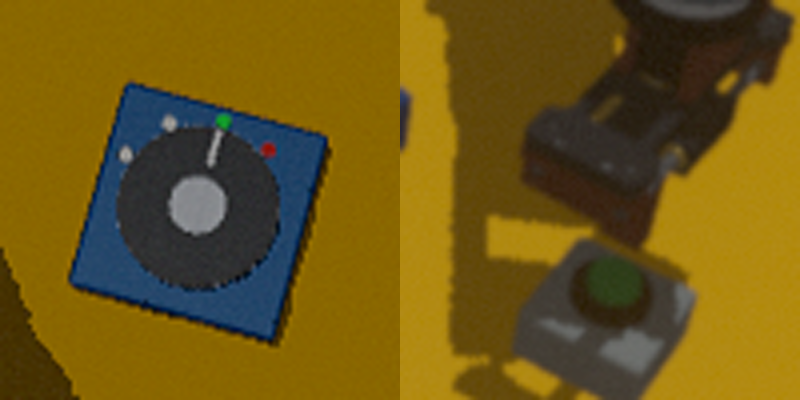

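Top view: the pointer (214,145) lines up with the green dot (223,122). Scene view: the fingertip is above the button (615,280). Now I'll press and release.

>>> servo_tool(increments=[[0,0,-1.5,0,0,0,-1],[0,0,-2.8,0,0,0,-1],[0,0,-3.3,0,0,0,-1],[0,0,-3.6,0,0,0,-1],[0,0,-3.85,0,0,0,-1],[0,0,-4,0,0,0,-1],[0,0,-4.08,0,0,0,-1],[0,0,-4.08,0,0,0,-1],[0,0,-4.08,0,0,0,-1]])

```text
t: 6.63
ee_pos: [564.1, 279.4, 56.3]
orientation: [2.325, 2.113, -0.002]
ft_force: [-5.0, -5.4, 11.7]
width: 0.5
grasp_force: 5.9
```

The tip is at 56.3 mm with 11.7 N, so the button is fully down. Releasing.

>>> servo_tool(increments=[[0,0,0.4,0,0,0,-1],[0,0,1.5,0,0,0,-1],[0,0,4,0,0,0,-1],[0,0,7,0,0,0,-1],[-2,0,10,0,0,0,-1],[-5,0,12,0,0,0,-1],[-8,0,13,0,0,0,-1],[-11,0,13,0,0,0,-1],[-14,0,13,0,0,0,-1],[-14,0,13,0,0,0,-1],[-14,0,13,0,0,0,-1],[-14,0,13,0,0,0,-1]])

```text
t: 7.63
ee_pos: [425.6, 280.8, 185.9]
orientation: [2.324, 2.113, 0.004]
ft_force: [-0.4, -0.1, 1.0]
width: 0.4
grasp_force: 0.0
```

Run:
```python
from h import *
t=get('top'); s=get('scene')
a=cv2.resize(t['image'][190:290,215:315,::-1],None,fx=4,fy=4,interpolation=cv2.INTER_CUBIC)
b=cv2.resize(s['image'][200:300,325:425,::-1],None,fx=4,fy=4,interpolation=cv2.INTER_CUBIC)
cv2.imwrite('pics/f0.png',np.hstack([a,b])); print(ctrl.get_obs()['ft_force'])
```

```text
[-0.72124089  0.40482211  0.46559143]
```

View pics/f0.png

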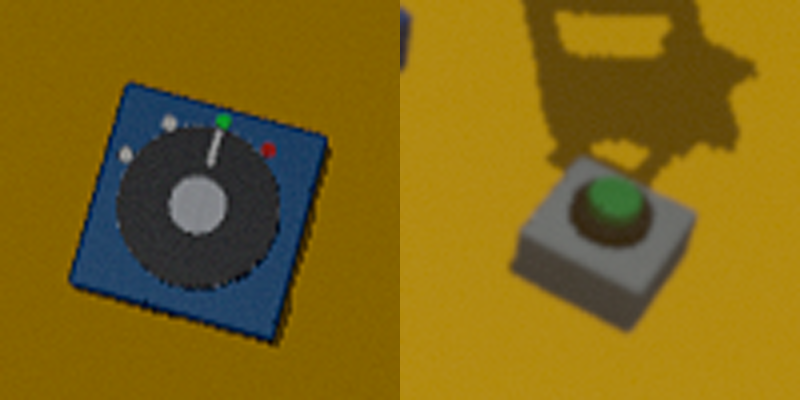

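The pointer (214,145) is at green and the button (615,200) is up again. Handing in.

```bash
python3 -c "
from workcell import ctrl
print(ctrl.close_job())"
```

```text
the job is handed in; nothing more can be done
None
```

I turned the dial to the green click, pressed the green start button fully down, saw it spring back, and handed the job in; no verdict came back.

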